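# Fit the roller cassette onto the strap roller's splined drive

### The job

On the strap-rolling machine, turn the star handwheel until the teeth of the splined drive shaft line up with the slots in the roller cassette's hub, and push the cassette along its bed fully home onto the shaft. Then swing the latch bar all the way across behind the cassette so that it is locked in, and leave the things lying around the machine where they are.

Things in the scene. Friction and masses are not known exactly. Their poses are not given: they have to be found in the camera images.
- machine: Grey bench machine, fixed; origin on the table under the bed's centre line. +y runs along the bed to the bearing housing (as the shaft), +x across the bed, z up. Bed 112 mm wide, y = -160 to 110 mm, side rails' tops 30 mm above the table. Housing 100 mm wide, y = 60 to 110 mm, 118 mm tall. The latch pivot is on a 40 mm tall ear on the bed's +x side.
- shaft_seat (a point): Centre of the housing's flat face that looks to the machine's -y, where the shaft comes out, 85 mm above the table. From here the steel splined end (four straight square-ended teeth at 90 degrees, each 7 mm thick, tips 18 mm from the axis) sticks out 22 mm towards -y. Axes as the machine's.
- wheel_center (a point): Centre of the star handwheel, on the shaft axis, 85 mm above the table, at machine y = 145 mm (35 mm beyond the housing). Four 10 mm thick spokes at 90 degrees in the machine's x-z plane, each ending in a 20 mm black ball centred 70 mm from the axis. Turned by pushing a ball (about 2 N); stays where it is left. Axes as the machine's; they do not turn.
- handwheel (a joint): Angle (rad) of handwheel and splined shaft, which turn as one, about the machine's +y: at 0 a spoke points straight up; growing values lean it towards +x. The teeth lie in line with the spokes, so the spline fits at any multiple of 1.571 (a spoke upright), within about 0.08 rad; elsewhere the teeth stop the cassette 22 mm short. Range -6.28 to 6.28.
- cassette_back (a point): Loose roller cassette (0.5 to 1 kg): two aluminium cheek plates, two steel rollers between, on a flange held down under the bed's rails, so it only slides along the machine's y (oiled, 1 to 3 N). 100 mm long without the hub. This point is on its flat back (-y) face, 56 mm wide, 20 to 116 mm above the table: mid-width, 57 mm above the table. Axes as the machine's.
- hub_mouth (a point): Centre of the front (+y) face of the cassette's hub, on the shaft axis: a square 46 mm dark steel block, 24 mm long, with a cross of two slots (upright and level) 11.5 mm wide, open at the sides. 124 mm ahead of the cassette's back face. Fully home it touches the housing face and coincides with shaft_seat; at the start it is 40 to 70 mm short.
- latch (a joint): Swing angle (rad) of the latch bar about an upright pivot: 0 = bar points along the machine's -y beside the bed (open); 1.571 = end stop, bar points along the machine's -x, across the bed behind the home cassette, with 2.5 mm to spare (locked). Clockwise from above; pushed with about 1 N, stays where it is left.
- latch_pivot (a point): Latch bar's pivot axis, 57 mm above the table, at the bar's top face: machine x = +62 mm, y = -72.5 mm. The bar is 12 mm wide, 12 mm thick (45 to 57 mm above the table), 75 mm long. Axes as the machine's.
- latch_pin (a point): Upright black pin on the latch bar to push by, 16 mm diameter, from 57 to 89 mm above the table, 62 mm from the pivot axis; this point is its centre, half-way up.

How it is judged:
By the outcome, as a careful person would: the job done as asked, in the order asked, and still so for the second after the job is handed in, with the robot touching nothing.
It also fails if it takes over 58 s, if anything falls off the work surface, if the arm or the gripper's body presses on something with over 40 N, if the wrist force passes 120 N, or if a joint passes its speed limit or range.

### The arm

A 6-joint arm with a two-finger parallel gripper is mounted at the origin on the work surface. World frame = base frame: x ahead of the robot, y to its left, z up, the work surface at z = 0. Lengths are in mm, angles in rad, forces in N, time in s.
With the tool pointing down it reaches from about 300 to 950 mm from the base axis. Payload 3.1 kg.
Tool frame: the origin (TCP) lies where the fingers leave the gripper's body, on its centre line; the fingertips stand 73 mm ahead of it and the grasp point (between the pads) lies 54 mm ahead of it; z points along the fingers, y is the direction in which the jaws open and shut (so a half turn about z gives the same grasp; the last joint's range is limited). The gripper opens to 85 mm and grips with 20 to 120 N. Pads are 22 mm wide; open, the fingers measure 114 mm over their backs; the gripper's body (76 mm by 85 mm) begins 54 mm behind the grasp point. The pads swing forward as they close: fully open they stand 13 mm farther back than shut.
Start: joints at [-1.347, 0.308, 1.634, -0, 1.2, -0.07], TCP at [180.968, -598.234, 303.872] pointing down, gripper open.
Joint ranges: [-3.06, 3.06], [-0.79, 1.96], [0.05, 2.63], [-1.19, 4.34], [0.05, 2.64], [-2.94, 2.94]. Speed limits (rad/s): [2.79, 2.79, 3.14, 3.14, 3.14, 3.14].

### API

Orientations are given as a unit quaternion [w, x, y, z].
In Python, from station import bot gives the robot as it stands.
- The arm moves only by the tool jog_arm, never from a script. Its argument "plan" is a list of rows, each an object with "translation": the shift along the tool's x, y, z in mm, a list of three; "turn": the turn, a rotation vector about the tool's x, y, z in rad, a list of three; "claw": the finger opening in mm, from 0 to 85.4. A call has 1 to 8 rows; each row is the pose to reach, as a shift and turn from the pose commanded when the call began, along the tool's axes at that moment; what a row does not reach only later rows make up. A row lasts 1/10 s, in which the tool goes at most 50 mm and 8.59 degrees, less where a joint would pass 70% of its speed; a pose out of reach is approached as far as the arm can. A call with a gripper value outside its range is refused whole. The fingers move at their own pace and stop on an object; "force" is the grip in N (left out, the last holds). Time passes only in rows, so rows that repeat a pose let the fingers close. It gives the time, the measured TCP pose, the force and the opening at its end, in the units of the state.
- bot.read_state(): the state, without advancing time (a new reading comes with each control period).
- bot.read_camera(name): name is "scene" or "top" or "wrist"; returns the picture (400x640x3 uint8, blue, green, red); there is no depth.
- bot.camera_info(name): a dict with "mtx" (3x3 intrinsics, pixels), "R" (3x3) and "t" (3): a world point X has camera coordinates R X + t; the wrist camera has in their place "mount" (4x4, takes a point from camera to tool coordinates, whose origin is the TCP and whose axes are the flange's). Camera axes: x right, y down, z forward; pixel columns grow to the right and rows downward; lengths in mm; the calibration is good to about 2 mm. A picture is of the moment at which its call begins: read the wrist's pose just before it. camera_info takes no time and is no camera call.
- bot.hand_in(): hands the job in, once; it reports no verdict.
The state is a dict: "time_s": time; "joints": joint angles; "dq": joint speeds; "tau": joint torques, N m; "tcp_pos": TCP position; "tcp_rot": TCP orientation; "contact_force": force on the tool from outside, world axes, zero at the start; "moment": the same for the moment, N m; "grip_width": opening from 0.0 (shut) to 1.0 (fully open).
Only numpy, scipy, OpenCV 4.12 (cv2) and the standard library are available. Lean on these libraries where they do the work, as an engineer would, in place of code of your own. Each camera call takes 0.05 s, during which the arm holds its last target. There are 200 camera calls.

## Working session

There is one attempt and no reset: what is moved stays moved. The work goes in short steps, Python scripts to look and compute and a tool call to move; the robot and the scene stay as the last step left them, time stands still between calls to the robot, and variables do not carry over. Pictures are saved under pics/ and viewed, about 8 in all and at most 12, crops included, and the job is handed in when it is done.

Besides the shell and the picture viewer there is one more tool, called after "Request:" as name([rows], argument=value, ...), one row to a line, values as JSON. jog_arm: Moves the arm, as the interface text tells. Its arguments: {"type":"object","properties":{"plan":{"type":"array"},"force":{"type":"number"}},"required":["plan"]}

```bash
mkdir -p pics; ls; python3 - <<'E'
from station import bot
import cv2,numpy as np
np.set_printoptions(precision=4,suppress=True)
print(bot.read_state())
for n in("scene","top"):
    cv2.imwrite(f"pics/{n}0.png",bot.read_camera(n)); print(n,bot.camera_info(n))
print(bot.camera_info("wrist"))
E
```

```text
pics
{'time_s': 0.0, 'joints': array([-1.3467,  0.309 ,  1.6352,  0.    ,  1.1997, -0.0697]), 'dq': array([-0.0016, -0.0001, -0.0009,  0.0002,  0.    ,  0.0002]), 'tau': array([ -0.001 , -41.5249, -27.6667,  -0.0004,   0.0102,  -0.    ]), 'tcp_pos': array([ 180.8176, -597.5796,  302.6216]), 'tcp_rot': array([-0.0012,  0.9892,  0.1464, -0.0001]), 'contact_force': array([-0.0293,  0.0709, -0.5216]), 'moment': array([-0.0318, -0.0173,  0.0142]), 'grip_width': 1.0008998088692784}
scene {'mtx': array([[505.1632,   0.    , 318.9809],
       [  0.    , 505.1632, 202.4787],
       [  0.    ,   0.    ,   1.    ]]), 'R': array([[-0.5247,  0.8513, -0.0049],
       [ 0.6142,  0.3745, -0.6947],
       [-0.5895, -0.3675, -0.7193]]), 't': array([ 274.5799, -281.1416, 1141.4536])}
top {'mtx': array([[424.5438,   0.    , 325.3851],
       [  0.    , 424.5438, 206.2286],
       [  0.    ,   0.    ,   1.    ]]), 'R': array([[-0.0031, -0.9996, -0.0268],
       [-0.9945,  0.0059, -0.1047],
       [ 0.1048,  0.0263, -0.9941]]), 't': array([ 28.7831, 587.817 , 778.0608])}
{'mtx': array([[284.0035,   0.    , 322.8266],
       [  0.    , 284.0035, 204.2241],
       [  0.    ,   0.    ,   1.    ]]), 'mount': array([[ -0.0004,  -0.9658,  -0.2594,  65.4229],
       [  1.    ,  -0.0005,   0.0002,   1.2532],
       [ -0.0003,  -0.2594,   0.9658, -69.6401],
       [  0.    ,   0.    ,   0.    ,   1.    ]])}
```

View pics/scene0.png

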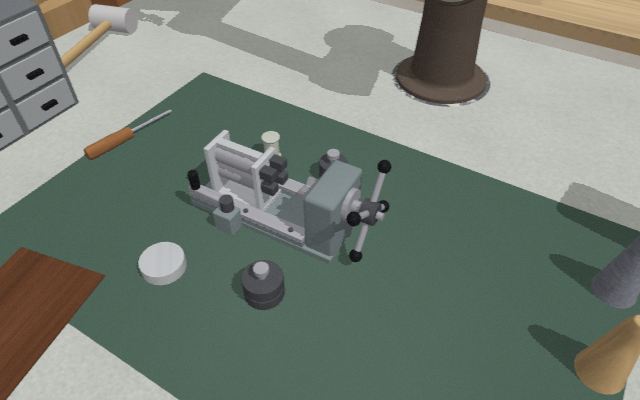

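View pics/top0.png

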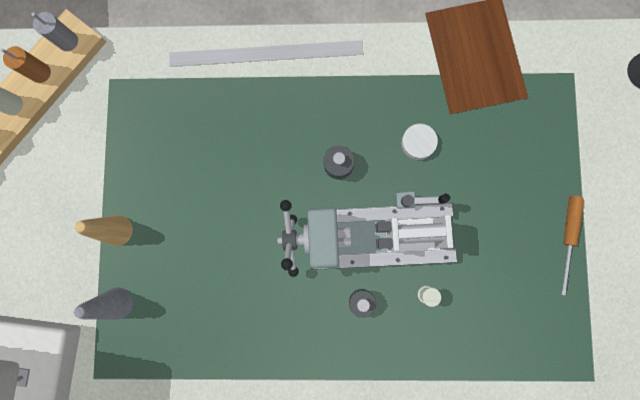

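The scene view shows the machine with its housing at about (332,210), the wheel balls at (384,166), (383,206), (354,218) and (355,256), and the latch open with its pin at (194,180). In the top view the machine's +y points left (world +y) and its +x points up (world +x).

```bash
python3 - <<'E'
import cv2
s=cv2.imread("pics/scene0.png")[120:270,180:400]; cv2.imwrite("pics/s1.png",cv2.resize(s,None,fx=3.6,fy=3.6,interpolation=cv2.INTER_CUBIC))
s=cv2.imread("pics/top0.png")[185:285,270:470]; cv2.imwrite("pics/t1.png",cv2.resize(s,None,fx=4,fy=4,interpolation=cv2.INTER_CUBIC))
E
```

```text
(no output)
```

View pics/s1.png

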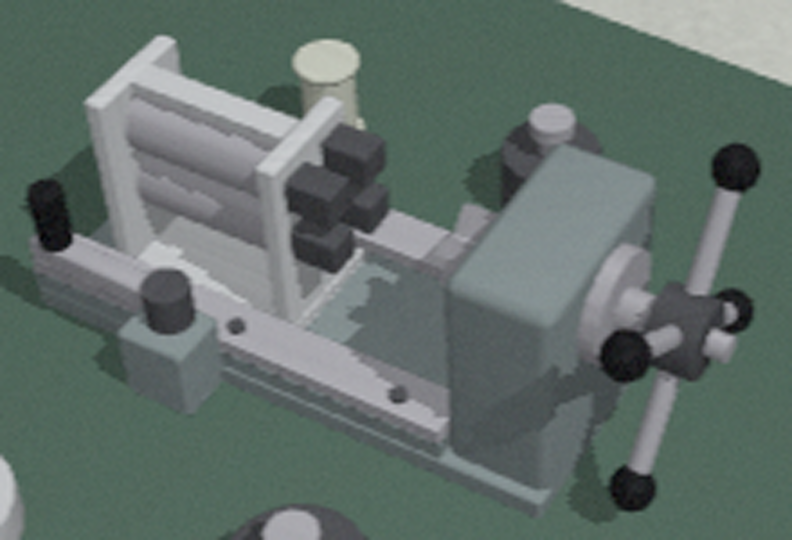

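View pics/t1.png

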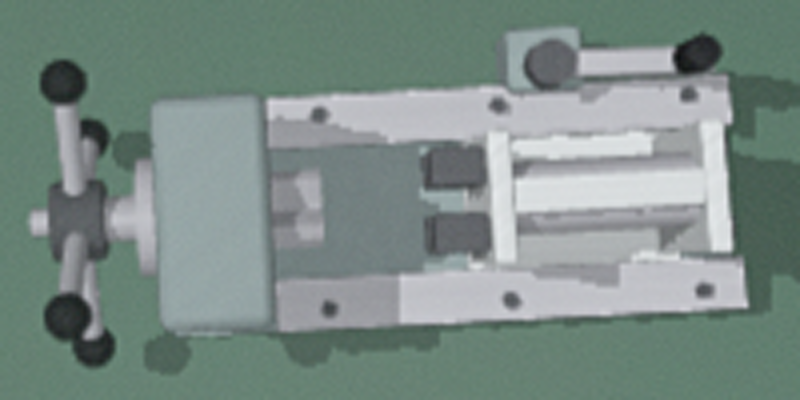

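The enlarged crops show the wheel at about 45° with all four balls visible. The cassette is short of the shaft and the latch is open. I'll fit the machine pose and the joint angles to these pixels.

```bash
cat > fit.py <<'E'
from station import bot
import numpy as np
from scipy.optimize import least_squares
np.set_printoptions(precision=3,suppress=True)
C={n:bot.camera_info(n) for n in("scene","top")}
def proj(n,X):
    c=C[n]; p=c["mtx"]@(c["R"]@X+c["t"]); return p[:2]/p[2]
def world(p,m):
    c,s=np.cos(p[2]),np.sin(p[2]); return np.array([p[0]+c*m[0]-s*m[1],p[1]+s*m[0]+c*m[1],m[2]])
S=lambda u,v:((u+.5)/3.6-.5+180,(v+.5)/3.6-.5+120)
T=lambda u,v:((u+.5)/4-.5+270,(v+.5)/4-.5+185)
def ball(k): return lambda p:(70*np.sin(p[3]+k*np.pi/2),145,85+70*np.cos(p[3]+k*np.pi/2))
fx=lambda *m:(lambda p:m)
ca=lambda x,z:(lambda p:(x,p[4],z))
pin=lambda p:(62-62*np.sin(p[5]),-72.5-62*np.cos(p[5]),89)
obs=[("scene",S(736,167),ball(-1)),("scene",S(626,355),ball(0)),("scene",S(632,487),ball(1)),("scene",S(733,311),ball(2)),
("top",T(68,316),ball(-1)),("top",T(62,82),ball(0)),("top",T(92,137),ball(1)),("top",T(93,348),ball(2)),
("top",T(152,98),fx(50,110,118)),("top",T(265,95),fx(50,60,118)),("top",T(163,330),fx(-50,110,118)),("top",T(275,328),fx(-50,60,118)),
("top",T(730,78),fx(56,-160,30)),("top",T(748,308),fx(-56,-160,30)),
("top",T(725,122),ca(28,116)),("top",T(733,250),ca(-28,116)),("scene",S(88,103),ca(28,116)),("scene",S(160,38),ca(-28,116)),
("top",T(704,50),pin),("scene",S(46,187),pin)]
f=lambda p:np.concatenate([proj(n,world(p,m(p)))-uv for n,uv,m in obs])
if __name__=="__main__":
    best=min((least_squares(f,[430,-60,0,a,-120,0],x_scale=[10,10,.1,.1,10,.1],loss="soft_l1") for a in (.4,.8,1.2)),key=lambda r:r.cost)
    p=best.x; print(best.cost,p); print(f(p).reshape(-1,2))
    for nm,m in (("seat",(0,60,85)),("wheel",(0,145,85)),("back",(0,p[4],57)),("pivot",(62,-72.5,57)),("pin",pin(p))): print(nm,world(p,m))
    for k in range(4): print("ball",k,world(p,ball(k)(p)))
E
python3 fit.py
```

```text
6.581685039528477 [ 529.789  -57.078    0.047    0.953 -131.72     0.031]
[[ 0.434  0.591]
 [ 0.319  0.476]
 [ 0.622  0.403]
 [ 0.059  0.236]
 [ 0.382  0.223]
 [ 0.69   0.157]
 [-0.365  0.456]
 [ 0.652 -0.358]
 [-0.621 -0.324]
 [ 0.481 -1.115]
 [-0.665  0.944]
 [ 1.128 -0.032]
 [ 0.047 -1.348]
 [ 0.441  0.654]
 [-0.421 -0.758]
 [ 0.293  0.518]
 [-0.419 -0.165]
 [ 0.841 -1.431]
 [ 0.837  0.328]
 [ 0.064  0.737]]
seat [526.975   2.856  85.   ]
wheel [522.989  87.762  85.   ]
back [ 535.965 -188.653   57.   ]
pivot [ 595.12  -126.591   57.   ]
pin [ 596.12  -188.583   89.   ]
ball 0 [579.999  90.438 125.531]
ball 1 [563.475  89.663  27.927]
ball 2 [465.98   85.086  44.469]
ball 3 [482.504  85.862 142.073]
```

```bash
cat > rel.py <<'E'
import sys,numpy as np
from station import bot
from scipy.spatial.transform import Rotation as Ro
np.set_printoptions(precision=3,suppress=True)
M=np.array([529.8,-57.1]); Y=.047
c,s=np.cos(Y),np.sin(Y); RM=np.array([[c,-s,0],[s,c,0],[0,0,1]])
D=RM@np.diag([1,-1,-1])
def W(m): return RM@np.array(m,float)+[*M,0]
def rel(targets):
    st=bot.read_state(); q=st["tcp_rot"]; R=Ro.from_quat([q[1],q[2],q[3],q[0]]).as_matrix()
    print("t",st["time_s"],"tcp(machine)",RM.T@(st["tcp_pos"]-[*M,0]),"F(m)",RM.T@st["contact_force"],"grip",st["grip_width"])
    print("turn",Ro.from_matrix(R.T@D).as_rotvec())
    for m in targets: print(m,"->",R.T@(W(m)-st["tcp_pos"]))
if __name__=="__main__": rel(eval(sys.argv[1]))
E
python3 rel.py "[(-85,145,300),(-85,145,205)]"
```

```text
t 0.1 tcp(machine) [-373.988 -523.553  302.746] F(m) [0.333 0.102 0.752] grip 0.998732252984687
turn [-0.002  0.     0.247]
(-85, 145, 300) -> [ 443.569 -577.681    4.029]
(-85, 145, 205) -> [ 443.556 -577.479   99.029]
```

Request:
jog_arm([
  {"translation":[25,-32,0],"turn":[0,0,0.06],"claw":0},
  {"translation":[50,-65,0],"turn":[0,0,0.12],"claw":0},
  {"translation":[78,-102,0],"turn":[0,0,0.18],"claw":0},
  {"translation":[107,-140,0],"turn":[0,0,0.247],"claw":0},
  {"translation":[136,-178,0],"turn":[0,0,0.247],"claw":0},
  {"translation":[165,-216,0],"turn":[0,0,0.247],"claw":0},
  {"translation":[195,-254,0],"turn":[0,0,0.247],"claw":0},
  {"translation":[225,-292,0],"turn":[0,0,0.247],"claw":0},
])

```text
time_s: 0.9
tcp_pos: [311.8, -251.6, 303.6]
tcp_rot: [-0.0, 1.0, 0.023, 0.0]
contact_force: [1.9, -0.7, -0.0]
grip_width: -0.001
```

```bash
python3 rel.py "[(-85,145,300),(-85,145,205)]"
```

```text
t 0.9 tcp(machine) [-226.927 -184.015  303.554] F(m) [ 1.908 -0.763 -0.016] grip -0.0010601969518021996
turn [-0.    -0.    -0.001]
(-85, 145, 300) -> [ 141.564 -329.17     3.68 ]
(-85, 145, 205) -> [ 141.555 -329.137   98.68 ]
```

Request:
jog_arm([
  {"translation":[18,-42,0],"turn":[0,0,0],"claw":0},
  {"translation":[36,-84,0],"turn":[0,0,0],"claw":0},
  {"translation":[54,-126,0],"turn":[0,0,0],"claw":0},
  {"translation":[72,-168,0],"turn":[0,0,0],"claw":0},
  {"translation":[90,-210,0],"turn":[0,0,0],"claw":0},
  {"translation":[108,-252,0],"turn":[0,0,0],"claw":0},
  {"translation":[125,-292,5],"turn":[0,0,0],"claw":0},
  {"translation":[141,-329,20],"turn":[0,0,0],"claw":0},
])

```text
time_s: 1.7
tcp_pos: [438.5, 83.9, 285.0]
tcp_rot: [-0.0, 1.0, 0.024, 0.002]
contact_force: [0.7, -0.2, -0.0]
grip_width: -0.005
```

Request:
jog_arm([
  {"translation":[0,0,30],"turn":[0,0,0],"claw":0},
  {"translation":[0,0,60],"turn":[0,0,0],"claw":0},
  {"translation":[0,0,78],"turn":[0,0,0],"claw":0},
  {"translation":[0,0,78],"turn":[0,0,0],"claw":0},
])

```text
time_s: 2.1
tcp_pos: [434.4, 81.7, 202.7]
tcp_rot: [0.0, 1.0, 0.024, -0.004]
contact_force: [-0.8, -0.1, 0.1]
grip_width: 0.001
```

```bash
python3 rel.py "[(-70,145,205),(-21,145,205)]"; python3 - <<'E'
from station import bot
import cv2
s=bot.read_camera("scene")[60:270,180:430]; cv2.imwrite("pics/s2.png",cv2.resize(s,None,fx=2.8,fy=2.8,interpolation=cv2.INTER_CUBIC))
E
```

```text
t 2.1 tcp(machine) [-88.765 143.086 202.726] F(m) [-0.753 -0.037  0.109] grip 0.0008368177542724426
turn [0.    0.008 0.   ]
(-70, 145, 205) -> [18.748 -1.905 -2.422]
(-21, 145, 205) -> [67.746 -1.887 -2.805]
```

View pics/s2.png

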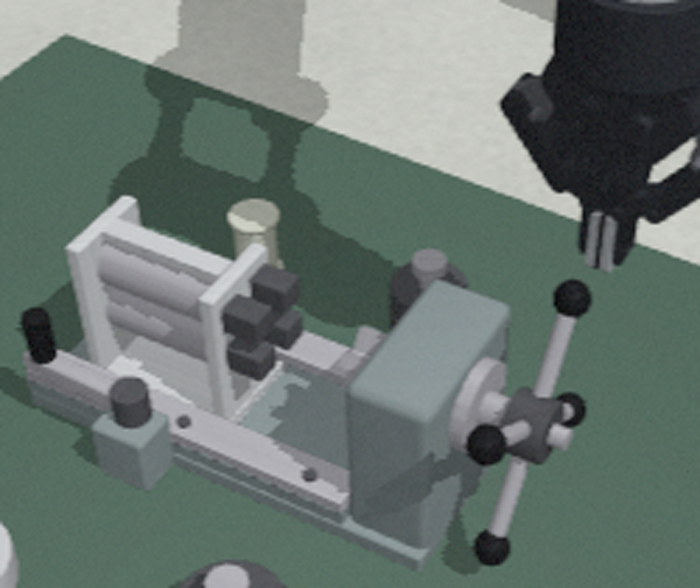

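The picture shows the closed fingers on the -x side of the upper ball. The tips are at crop (600,268), and the ball is at (572,298) with nothing touching it yet. I'll push the ball toward +x, stopping a little short.

Request:
jog_arm([
  {"translation":[14,-1,0],"turn":[0,0,0],"claw":0},
  {"translation":[24,-2,0],"turn":[0,0,0],"claw":0},
  {"translation":[31,-2,0],"turn":[0,0,0],"claw":0},
  {"translation":[38,-2,0],"turn":[0,0,0],"claw":0},
  {"translation":[45,-2,0],"turn":[0,0,0],"claw":0},
  {"translation":[52,-2,0],"turn":[0,0,0],"claw":0},
  {"translation":[58,-2,0],"turn":[0,0,0],"claw":0},
  {"translation":[60,-2,0],"turn":[0,0,0],"claw":0},
])

```text
time_s: 2.95
tcp_pos: [498.3, 86.5, 206.2]
tcp_rot: [-0.0, 1.0, 0.023, 0.001]
contact_force: [-1.5, 1.1, 1.9]
grip_width: 0.002
```

```bash
python3 rel.py "[(-21,145,205)]"; python3 - <<'E'
from station import bot
import cv2
from fit import *
p=[529.8,-57.1,.047]
for a in(0,1,2,3):print([((proj("scene",world(p,(70*np.sin(w+a*np.pi/2),145,85+70*np.cos(w+a*np.pi/2))))-[310,140]+.5)*6-.5).round() for w in (-.1,0,.1)])
s=bot.read_camera("scene")[140:230,310:430]; cv2.imwrite("pics/s3.png",cv2.resize(s,None,fx=6,fy=6,interpolation=cv2.INTER_CUBIC))
E
```

```text
t 2.95 tcp(machine) [-24.75  144.889 206.249] F(m) [-1.457  1.125  1.93 ] grip 0.0015776634999490275
turn [-0.    -0.002 -0.   ]
(-21, 145, 205) -> [ 3.748 -0.112  1.255]
[array([395., 207.]), array([382., 225.]), array([369., 244.])]
[array([235., 609.]), array([233., 630.]), array([232., 648.])]
[array([332., 635.]), array([343., 617.]), array([355., 598.])]
[array([473., 280.]), array([476., 260.]), array([478., 241.])]
```

View pics/s3.png

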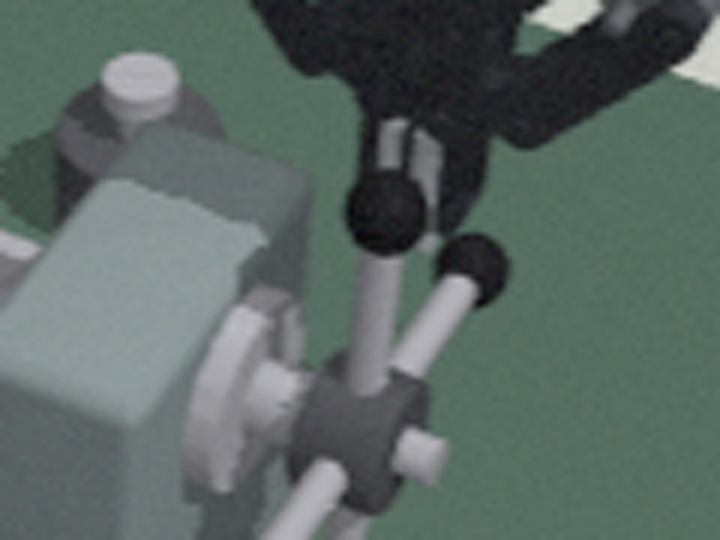

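The upper ball is at (387,211) and the far ball at (472,271), both about 0.055 rad short of upright. That means another 4 mm of push, which matches the plan. Then I'll back off and rise.

Request:
jog_arm([
  {"translation":[2,0,0],"turn":[0,0,0],"claw":0},
  {"translation":[4,0,0],"turn":[0,0,0],"claw":0},
  {"translation":[4,0,0],"turn":[0,0,0],"claw":0},
  {"translation":[4,0,0],"turn":[0,0,0],"claw":0},
  {"translation":[-6,0,0],"turn":[0,0,0],"claw":0},
  {"translation":[-26,0,0],"turn":[0,0,0],"claw":0},
  {"translation":[-36,0,-30],"turn":[0,0,0],"claw":0},
  {"translation":[-36,20,-70],"turn":[0,0,0],"claw":0},
])

```text
time_s: 3.8
tcp_pos: [458.0, 65.7, 273.6]
tcp_rot: [-0.0, 1.0, 0.025, -0.004]
contact_force: [1.1, -0.2, 0.1]
grip_width: 0.0
```

```bash
python3 rel.py "[(0,-170,270),(0,-170,131)]"; python3 - <<'E'
from station import bot
import cv2
s=bot.read_camera("scene")[140:230,310:430]; cv2.imwrite("pics/s4.png",cv2.resize(s,None,fx=6,fy=6,interpolation=cv2.INTER_CUBIC))
E
```

```text
t 3.8 tcp(machine) [-65.92  126.045 273.643] F(m) [ 1.048 -0.204  0.125] grip 0.0002678804529800312
turn [-0.001  0.008  0.002]
(0, -170, 270) -> [ 65.277 296.196   2.87 ]
(0, -170, 131) -> [ 66.347 296.323 141.866]
```

View pics/s4.png

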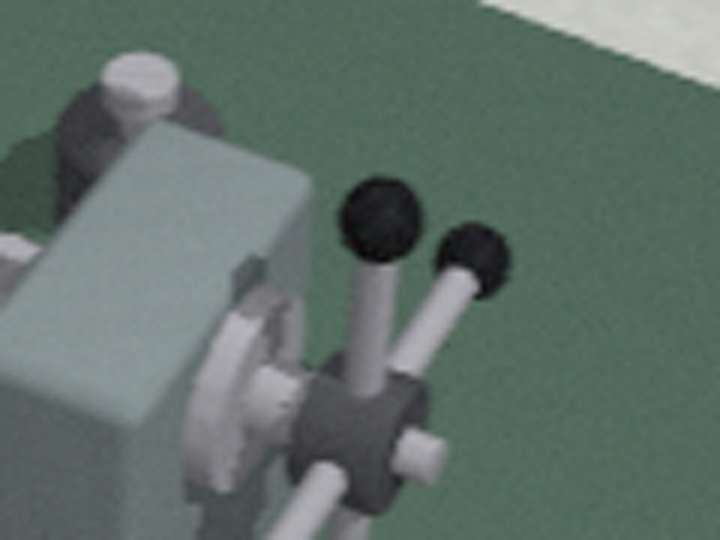

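The upper ball is at (381,219) and the far ball at (473,260), so the wheel is within about 0.01 rad of upright. Next I move behind the cassette.

Request:
jog_arm([
  {"translation":[8,35,0],"turn":[0,0,0],"claw":0},
  {"translation":[17,77,0],"turn":[0,0,0],"claw":0},
  {"translation":[27,120,0],"turn":[0,0,0],"claw":0},
  {"translation":[37,164,0],"turn":[0,0,0],"claw":0},
  {"translation":[47,208,0],"turn":[0,0,0],"claw":0},
  {"translation":[57,252,0],"turn":[0,0,0],"claw":0},
  {"translation":[66,285,0],"turn":[0,0,0],"claw":0},
  {"translation":[66,300,5],"turn":[0,0,0],"claw":0},
])

```text
time_s: 4.65
tcp_pos: [543.2, -235.1, 271.7]
tcp_rot: [0.001, 1.0, 0.022, 0.002]
contact_force: [0.8, 0.6, -0.3]
grip_width: -0.001
```

```bash
python3 rel.py "[(0,-172,131)]"
```

```text
t 4.65 tcp(machine) [   4.99  -178.404  271.718] F(m) [ 0.803  0.536 -0.288] grip -0.0014314781107667934
turn [ 0.003 -0.004 -0.003]
(0, -172, 131) -> [ -5.518  -6.772 140.681]
```

Request:
jog_arm([
  {"translation":[-4,-2,35],"turn":[0,0,0],"claw":0},
  {"translation":[-4,-2,75],"turn":[0,0,0],"claw":0},
  {"translation":[-4,-2,115],"turn":[0,0,0],"claw":0},
  {"translation":[-4,-2,138],"turn":[0,0,0],"claw":0},
  {"translation":[-4,-2,141],"turn":[0,0,0],"claw":0},
  {"translation":[-4,-2,141],"turn":[0,0,0],"claw":0},
])

```text
time_s: 5.25
tcp_pos: [537.2, -229.1, 129.3]
tcp_rot: [-0.001, 1.0, 0.024, -0.001]
contact_force: [0.4, 0.0, 0.3]
grip_width: -0.001
```

```bash
python3 rel.py "[(0,-146,131),(0,-78.5,131)]"
```

```text
t 5.25 tcp(machine) [  -0.697 -172.126  129.268] F(m) [ 0.411 -0.008  0.326] grip -0.0008868423331272066
turn [-0.001  0.002  0.   ]
(0, -146, 131) -> [  0.696 -26.129  -1.698]
(0, -78.5, 131) -> [  0.699 -93.629  -1.608]
```

Request:
jog_arm([
  {"translation":[0,-12,0],"turn":[0,0,0],"claw":0},
  {"translation":[0,-20,0],"turn":[0,0,0],"claw":0},
  {"translation":[0,-26,0],"turn":[0,0,0],"claw":0},
  {"translation":[0,-34,0],"turn":[0,0,0],"claw":0},
  {"translation":[0,-42,0],"turn":[0,0,0],"claw":0},
  {"translation":[0,-50,0],"turn":[0,0,0],"claw":0},
  {"translation":[0,-58,0],"turn":[0,0,0],"claw":0},
  {"translation":[0,-66,0],"turn":[0,0,0],"claw":0},
])

```text
time_s: 6.05
tcp_pos: [534.8, -163.4, 130.0]
tcp_rot: [0.0, 1.0, 0.023, 0.0]
contact_force: [-0.2, -2.4, 4.0]
grip_width: -0.004
```

Request:
jog_arm([
  {"translation":[0,-5,0],"turn":[0,0,0],"claw":0},
  {"translation":[0,-9,0],"turn":[0,0,0],"claw":0},
  {"translation":[0,-13,0],"turn":[0,0,0],"claw":0},
  {"translation":[0,-17,0],"turn":[0,0,0],"claw":0},
])

```text
time_s: 6.45
tcp_pos: [538.5, -156.3, 134.4]
tcp_rot: [0.01, 1.0, 0.026, 0.006]
contact_force: [-2.1, -36.4, 16.4]
grip_width: 0.002
```

```bash
python3 rel.py "[(0,-78.5,131)]"
```

```text
t 6.45 tcp(machine) [  4.059 -99.49  134.426] F(m) [ -3.767 -36.287  16.399] grip 0.0015510026921573086
turn [ 0.02  -0.011  0.006]
(0, -78.5, 131) -> [ -3.975 -21.076   2.968]
```

The cassette stopped about 21 mm short, against the teeth. I'll back off and look.

Request:
jog_arm([
  {"translation":[0,8,0],"turn":[0,0,0],"claw":0},
  {"translation":[0,16,0],"turn":[0,0,0],"claw":0},
  {"translation":[0,24,0],"turn":[0,0,0],"claw":0},
  {"translation":[0,24,0],"turn":[0,0,0],"claw":0},
])

```text
time_s: 6.85
tcp_pos: [534.1, -170.9, 128.5]
tcp_rot: [-0.001, 1.0, 0.023, -0.001]
contact_force: [-0.3, -0.8, -0.5]
grip_width: -0.0
```

```bash
python3 rel.py "[(0,-78.5,131)]"; python3 - <<'E'
from station import bot
import cv2,numpy as np
a=bot.read_camera("scene")[130:230,230:410]; b=bot.read_camera("top")[195:275,270:430]
a=cv2.resize(a,(720,400),interpolation=cv2.INTER_CUBIC)
b=cv2.resize(b,None,fx=4.5,fy=2.4375*1.8461,interpolation=cv2.INTER_CUBIC)
cv2.imwrite("pics/s5.png",a); cv2.imwrite("pics/t5.png",b)
print(b.shape)
E
```

```text
t 6.85 tcp(machine) [  -1.064 -113.833  128.521] F(m) [-0.343 -0.748 -0.528] grip -0.0003315741631721969
turn [-0.001  0.003 -0.001]
(0, -78.5, 131) -> [  1.031 -35.337  -2.429]
(360, 720, 3)
```

View pics/s5.png

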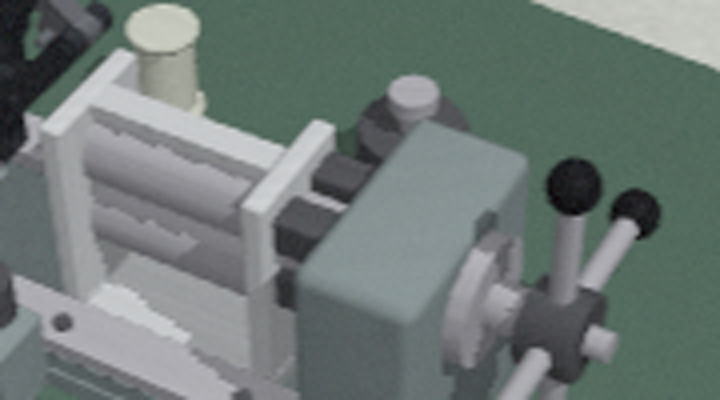

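The hub has stopped about 22 mm from the housing face, and the wheel looks nearly upright with balls at (574,186) and (635,214). I'll measure the wheel and the cassette numerically.

```bash
cat > ang.py <<'E'
import cv2
from fit import *
p0=np.array([529.8,-57.1,.047])
def balls(n,img,a):
    out=[]
    for k in range(4):
        u=proj(n,world(p0,ball(k)([0,0,0,a]))); x,y=u.round().astype(int)
        g=img[max(0,y-10):y+11,x-10:x+11].max(2)
        m=(g<42).astype(np.uint8); nn,l,s,c=cv2.connectedComponentsWithStats(m)
        if nn<2: continue
        i=1+np.argmin(np.hypot(*(c[1:]-10).T)+1000*(s[1:,4]<20))
        if s[i,4]<20: continue
        out.append((n,k,c[i]+[x-10,max(0,y-10)],s[i,4]))
    return out
def fitang(imgs,a):
    o=sum((balls(n,i,a) for n,i in imgs.items()),[])
    r=lambda q:np.concatenate([proj(n,world(p0+[q[1],q[2],0],ball(k)([0,0,0,q[0]])))-uv for n,k,uv,_ in o])
    s=least_squares(r,[a,0,0],x_scale=[.1,5,5],loss="soft_l1")
    print(s.x,[(n,k,ar) for n,k,_,ar in o]); print(s.fun.reshape(-1,2).tolist() if 0 else np.abs(r(s.x)).round(1))
if __name__=="__main__":
    fitang({n:cv2.imread(f"pics/{n}0.png") for n in C},.953)
    im={n:bot.read_camera(n) for n in C}
    for n in C: cv2.imwrite(f"pics/{n}6.png",im[n])
    fitang(im,0.)
    for uv in ((45,130),):
        uv=np.array([(uv[0]+.5)/4-.5+230,(uv[1]+.5)/4-.5+130])
        print("back y",least_squares(lambda y:proj("scene",world(p0,(28,y[0],116)))-uv,[-90.]).x)
E
python3 ang.py
```

```text
[ 0.96  -0.186 -0.64 ] [('scene', 0, np.int32(151)), ('scene', 1, np.int32(107)), ('scene', 2, np.int32(49)), ('scene', 3, np.int32(130))]
[0.2 0.2 0.5 0.7 1.5 0.2 0.1 0.2]
[-0.021  0.474 -0.685] [('scene', 0, np.int32(137)), ('scene', 1, np.int32(134)), ('scene', 2, np.int32(75)), ('scene', 3, np.int32(75))]
[0.1 0.1 0.  0.1 0.5 1.2 0.6 1.4]
back y [-60.778]
```

View pics/t5.png

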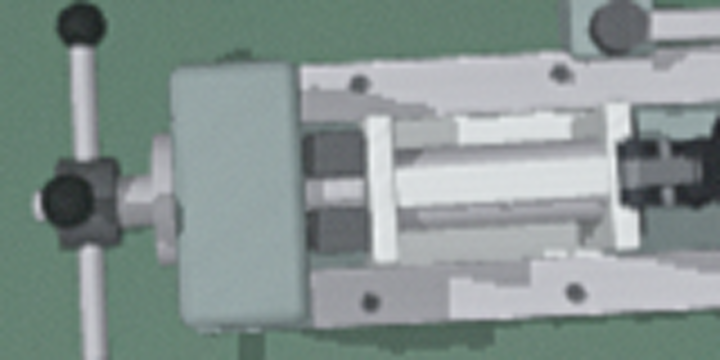

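The top view shows the cassette already on the spline, with a tooth in the slot. The hub front is at column 306 and the housing at 300, so it is home or within 2 mm. The 36 N came from the gripper's linkage meeting the cheek. I'll raise the tool so only the fingertips touch, then press it home gently.

Request:
jog_arm([
  {"translation":[0,5,-10],"turn":[0,0,0],"claw":0},
  {"translation":[0,5,-25],"turn":[0,0,0],"claw":0},
  {"translation":[0,0,-32],"turn":[0,0,0],"claw":0},
  {"translation":[0,-10,-32],"turn":[0,0,0],"claw":0},
  {"translation":[0,-18,-32],"turn":[0,0,0],"claw":0},
  {"translation":[0,-24,-32],"turn":[0,0,0],"claw":0},
  {"translation":[0,-28,-32],"turn":[0,0,0],"claw":0},
])

```text
time_s: 7.75
tcp_pos: [533.3, -141.9, 161.4]
tcp_rot: [-0.0, 1.0, 0.024, -0.001]
contact_force: [0.4, 1.1, -0.0]
grip_width: -0.004
```

```bash
python3 rel.py "[(0,-78.5,161)]"
```

```text
t 7.75 tcp(machine) [ -0.508 -84.886 161.353] F(m) [ 0.416  1.095 -0.026] grip -0.004398572219716598
turn [-0.001  0.001  0.001]
(0, -78.5, 161) -> [ 0.513 -6.385  0.356]
```

Request:
jog_arm([
  {"translation":[0,-2,0],"turn":[0,0,0],"claw":0},
  {"translation":[0,-4,0],"turn":[0,0,0],"claw":0},
  {"translation":[0,-6,0],"turn":[0,0,0],"claw":0},
  {"translation":[0,-6,0],"turn":[0,0,0],"claw":0},
])

```text
time_s: 8.15
tcp_pos: [533.5, -137.0, 161.7]
tcp_rot: [-0.0, 1.0, 0.023, -0.0]
contact_force: [-0.1, -0.2, 0.1]
grip_width: -0.006
```

Request:
jog_arm([
  {"translation":[0,-2,0],"turn":[0,0,0],"claw":0},
  {"translation":[0,-4,0],"turn":[0,0,0],"claw":0},
  {"translation":[0,-4,0],"turn":[0,0,0],"claw":0},
])

```text
time_s: 8.45
tcp_pos: [533.5, -134.5, 161.9]
tcp_rot: [0.002, 1.0, 0.024, 0.0]
contact_force: [-1.1, -4.8, -1.5]
grip_width: -0.002
```

Request:
jog_arm([
  {"translation":[0,-2,0],"turn":[0,0,0],"claw":0},
  {"translation":[0,-4,0],"turn":[0,0,0],"claw":0},
  {"translation":[0,-4,0],"turn":[0,0,0],"claw":0},
])

```text
time_s: 8.75
tcp_pos: [533.6, -133.8, 162.3]
tcp_rot: [0.005, 1.0, 0.025, 0.001]
contact_force: [-1.3, -15.9, -2.7]
grip_width: -0.002
```

```bash
python3 rel.py "[(0,-78.5,161)]"
```

```text
t 8.75 tcp(machine) [  0.152 -76.803 162.305] F(m) [ -2.089 -15.783  -2.66 ] grip -0.0017026725857180276
turn [ 0.01  -0.001  0.003]
(0, -78.5, 161) -> [-0.159  1.683  1.322]
```

The hard stop is at TCP y = -76.8, which puts the back face at about -63, so the cassette is home. I'll back off and go to the outer side of the latch pin.

Request:
jog_arm([
  {"translation":[0,15,0],"turn":[0,0,0],"claw":0},
  {"translation":[0,40,-5],"turn":[0,0,0],"claw":0},
  {"translation":[10,55,-25],"turn":[0,0,0],"claw":0},
  {"translation":[45,67,-35],"turn":[0,0,0],"claw":0},
  {"translation":[80,67,-35],"turn":[0,0,0],"claw":0},
  {"translation":[103,67,-35],"turn":[0,0,0],"claw":0},
  {"translation":[103,67,-15],"turn":[0,0,0],"claw":0},
  {"translation":[103,67,10],"turn":[0,0,0],"claw":0},
])

```text
time_s: 9.55
tcp_pos: [641.5, -191.7, 153.1]
tcp_rot: [0.0, 1.0, 0.023, 0.002]
contact_force: [-1.3, -0.6, -0.5]
grip_width: -0.002
```

Request:
jog_arm([
  {"translation":[0,0,1],"turn":[0,0,0],"claw":0},
  {"translation":[0,0,1],"turn":[0,0,0],"claw":0},
])

```text
time_s: 9.75
tcp_pos: [638.5, -191.0, 149.9]
tcp_rot: [-0.001, 1.0, 0.023, -0.001]
contact_force: [-0.1, 0.2, 0.1]
grip_width: 0.0
```

```bash
python3 rel.py "[(79,-138,150),(37,-120,150)]"
```

```text
t 9.75 tcp(machine) [ 102.266 -138.825  149.922] F(m) [-0.121  0.196  0.107] grip 7.59749572439656e-05
turn [-0.001  0.002 -0.001]
(79, -138, 150) -> [-23.266  -0.813  -0.025]
(37, -120, 150) -> [-65.276 -18.791   0.095]
```

Request:
jog_arm([
  {"translation":[-10,0,0],"turn":[0,0,0],"claw":0},
  {"translation":[-20,0,0],"turn":[0,0,0],"claw":0},
  {"translation":[-28,0,0],"turn":[0,0,0],"claw":0},
  {"translation":[-36,-2,0],"turn":[0,0,0],"claw":0},
  {"translation":[-44,-6,0],"turn":[0,0,0],"claw":0},
  {"translation":[-52,-10,0],"turn":[0,0,0],"claw":0},
  {"translation":[-60,-15,0],"turn":[0,0,0],"claw":0},
  {"translation":[-66,-19,0],"turn":[0,0,0],"claw":0},
])

```text
time_s: 10.55
tcp_pos: [571.7, -174.6, 151.0]
tcp_rot: [-0.0, 1.0, 0.023, 0.0]
contact_force: [1.4, 0.6, 1.3]
grip_width: 0.0
```

```bash
python3 rel.py "[(60,-160,150),(15,-160,150)]"; python3 - <<'E'
from station import bot
import cv2
b=bot.read_camera("top")[175:285,290:490]; cv2.imwrite("pics/t7.png",cv2.resize(b,None,fx=4,fy=4,interpolation=cv2.INTER_CUBIC))
E
```

```text
t 10.55 tcp(machine) [  36.384 -119.317  150.982] F(m) [1.449 0.494 1.336] grip 0.0002526062170230409
turn [-0.001 -0.    -0.   ]
(60, -160, 150) -> [23.63  40.676  0.968]
(15, -160, 150) -> [-21.37   40.691   0.956]
```

View pics/t7.png

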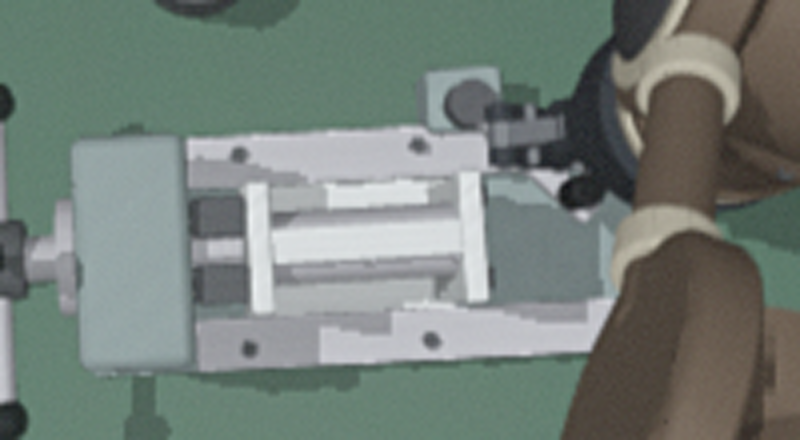

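The latch is at about 45°, with its pin at (580,190). Next I go behind the pin and push it in +y.

Request:
jog_arm([
  {"translation":[12,0,0],"turn":[0,0,0],"claw":0},
  {"translation":[16,20,0],"turn":[0,0,0],"claw":0},
  {"translation":[16,42,0],"turn":[0,0,0],"claw":0},
  {"translation":[0,44,0],"turn":[0,0,0],"claw":0},
  {"translation":[-22,44,0],"turn":[0,0,0],"claw":0},
  {"translation":[-22,35,0],"turn":[0,0,0],"claw":0},
  {"translation":[-22,25,0],"turn":[0,0,0],"claw":0},
  {"translation":[-24,17,0],"turn":[0,0,0],"claw":0},
])

```text
time_s: 11.4
tcp_pos: [550.4, -193.0, 151.1]
tcp_rot: [0.0, 1.0, 0.024, 0.001]
contact_force: [-0.5, 0.4, 0.3]
grip_width: -0.001
```

Request:
jog_arm([
  {"translation":[-3,-8,0],"turn":[0,0,0],"claw":0},
  {"translation":[-6,-15,0],"turn":[0,0,0],"claw":0},
  {"translation":[-8,-22,0],"turn":[0,0,0],"claw":0},
  {"translation":[-10,-28,0],"turn":[0,0,0],"claw":0},
  {"translation":[-11,-34,0],"turn":[0,0,0],"claw":0},
  {"translation":[-11,-37,0],"turn":[0,0,0],"claw":0},
  {"translation":[-11,-37,0],"turn":[0,0,0],"claw":0},
])

```text
time_s: 12.1
tcp_pos: [536.8, -156.2, 150.9]
tcp_rot: [-0.0, 1.0, 0.024, 0.0]
contact_force: [-0.2, 0.8, -0.4]
grip_width: -0.0
```

```bash
python3 rel.py "[(0,-95,150)]"
```

```text
t 12.1 tcp(machine) [  2.361 -99.297 150.948] F(m) [-0.144  0.834 -0.42 ] grip -9.273950689481788e-05
turn [-0.001 -0.001  0.   ]
(0, -95, 150) -> [-2.361 -4.296  0.948]
```

Request:
jog_arm([
  {"translation":[0,-2,0],"turn":[0,0,0],"claw":0},
  {"translation":[0,-4,0],"turn":[0,0,0],"claw":0},
  {"translation":[0,-6,0],"turn":[0,0,0],"claw":0},
  {"translation":[0,-6,0],"turn":[0,0,0],"claw":0},
])

```text
time_s: 12.5
tcp_pos: [536.2, -150.8, 150.9]
tcp_rot: [-0.0, 1.0, 0.023, -0.0]
contact_force: [-0.1, 0.1, 0.7]
grip_width: 0.003
```

Request:
jog_arm([
  {"translation":[0,-2,0],"turn":[0,0,0],"claw":0},
  {"translation":[0,-3,0],"turn":[0,0,0],"claw":0},
  {"translation":[0,-3,0],"turn":[0,0,0],"claw":0},
])

```text
time_s: 12.8
tcp_pos: [536.2, -149.2, 151.0]
tcp_rot: [0.001, 1.0, 0.024, 0.0]
contact_force: [-1.3, -5.7, -0.8]
grip_width: 0.0
```

```bash
python3 rel.py "[(0,-95,150)]"
```

```text
t 12.8 tcp(machine) [  2.057 -92.312 151.003] F(m) [-1.519 -5.646 -0.793] grip 5.328375206385353e-07
turn [ 0.003 -0.     0.001]
(0, -95, 150) -> [-2.059  2.683  1.01 ]
```

Request:
jog_arm([
  {"translation":[0,-2,0],"turn":[0,0,0],"claw":0},
  {"translation":[0,-4,0],"turn":[0,0,0],"claw":0},
  {"translation":[0,-4,0],"turn":[0,0,0],"claw":0},
])

```text
time_s: 13.1
tcp_pos: [536.1, -148.0, 151.1]
tcp_rot: [0.004, 1.0, 0.025, 0.001]
contact_force: [-2.3, -15.1, -3.0]
grip_width: 0.001
```

Request:
jog_arm([
  {"translation":[0,8,0],"turn":[0,0,0],"claw":0},
  {"translation":[0,25,0],"turn":[0,0,0],"claw":0},
  {"translation":[0,50,-10],"turn":[0,0,0],"claw":0},
  {"translation":[0,90,-45],"turn":[0,0,0],"claw":0},
  {"translation":[-20,130,-80],"turn":[0,0,0],"claw":0},
  {"translation":[-50,165,-110],"turn":[0,0,0],"claw":0},
  {"translation":[-80,195,-120],"turn":[0,0,0],"claw":0},
  {"translation":[-110,220,-120],"turn":[0,0,0],"claw":0},
])

```text
time_s: 13.9
tcp_pos: [436.9, -372.1, 274.5]
tcp_rot: [0.002, 1.0, 0.023, 0.003]
contact_force: [0.1, -0.4, -0.3]
grip_width: -0.002
```

Request:
jog_arm([
  {"translation":[-20,20,0],"turn":[0,0,0],"claw":0},
  {"translation":[-45,50,0],"turn":[0,0,0],"claw":0},
  {"translation":[-70,80,0],"turn":[0,0,0],"claw":0},
  {"translation":[-85,100,0],"turn":[0,0,0],"claw":0},
  {"translation":[-85,100,0],"turn":[0,0,0],"claw":0},
  {"translation":[-85,100,0],"turn":[0,0,0],"claw":0},
])

```text
time_s: 14.5
tcp_pos: [355.7, -473.1, 270.7]
tcp_rot: [-0.001, 1.0, 0.022, 0.0]
contact_force: [0.1, 0.8, 0.5]
grip_width: 0.001
```

```bash
python3 - <<'E'
from station import bot
import cv2
s=bot.read_camera("scene"); t=bot.read_camera("top"); cv2.imwrite("pics/t8full.png",t)
cv2.imwrite("pics/s8.png",cv2.resize(s[120:270,180:400],None,fx=3.6,fy=3.6,interpolation=cv2.INTER_CUBIC))
cv2.imwrite("pics/t8.png",cv2.resize(t[185:285,270:470],None,fx=4,fy=4,interpolation=cv2.INTER_CUBIC))
from fit import *
p=[529.8,-57.1,.047]
inv=lambda uv,o,k:((np.array(uv)-o+.5)*k-.5).round()
for a in(1.45,1.571):
  m=pin([0]*5+[a]); print(a,inv(proj("scene",world(p,m)),[180,120],3.6),inv(proj("top",world(p,m)),[270,185],4))
for y in(-64,-86): print(y,inv(proj("scene",world(p,(28,y,116))),[180,120],3.6),inv(proj("top",world(p,(28,y,116))),[270,185],4))
E
```

```text
1.45 [227. 150.] [593. 193.]
1.571 [242. 155.] [576. 195.]
-64 [214. 152.] [563. 127.]
-86 [172. 135.] [615. 125.]
```

View pics/s8.png

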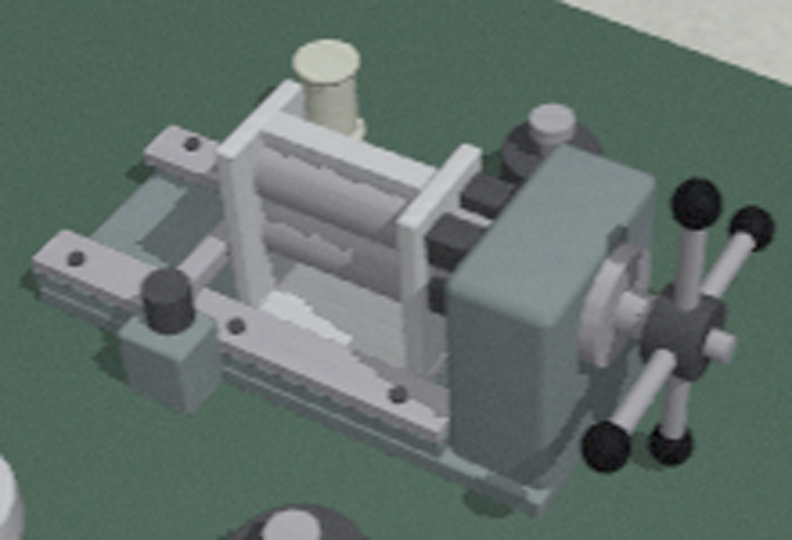

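View pics/t8.png

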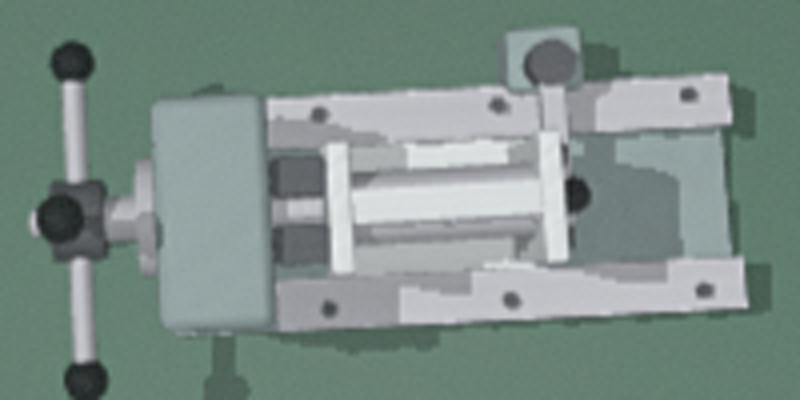

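Everything matches. In the top view the pin is at (576,193) against a predicted (576,195) for the end stop. The cassette back corner is at (219,152) and (560,131), against (214,152) and (563,127) for home. The nearby objects look unmoved.

```bash
python3 -c "
from station import bot
print(bot.hand_in())"
```

```text
the job is handed in; nothing more can be done
None
```

The cassette is fully home on the shaft, the latch bar is locked behind it, and I've handed the job in at about 14.5 s of the 58 s allowed. The handing-in gave no verdict.

- **Handwheel:** I turned it about +0.62 rad to bring a spoke upright. The last fit read about -0.02 rad, and the fit allows 0.08.
- **Cassette:** It reached a hard stop at about 16 N on the final press. Its back face measures about -61 to -64 mm against -64 mm for home, and the hub is against the housing with a tooth visible in the slot.
- **Latch:** I pushed the pin in two stages to the end stop, ending at about 15 N. In the top view the pin is within 2 pixels of where it should be at 1.571 rad.
- **Surroundings:** The objects next to the machine looked unmoved in the last pictures. The arm is clear of everything.

**One check disagreed:** on the first cassette push I read a 36 N stop as the teeth blocking, 21 mm short. The pictures showed the cassette was already home or within 2 mm, and the gripper's linkage had met the cheek plate. The highest wrist force I read was about 40 N in total (36 N along the push), close to the 40 N limit on gripper contact. Forces were only read at the end of each move, so I can't rule out a brief higher peak. I raised the tool and repeated the push gently with the fingertips only.

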